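# Draw the spacer strip out from under the panel stack

### The job

Clear the green can, the orange-lidded jar and the steel weight out of the way, standing them all upright on the blue side mat, and remember which coloured disc each one stood on. Then draw the spacer strip straight out from under the stack of panels by its red grip without shifting the stack, and lay it flat inside the white tray. Then put the can, the jar and the weight back upright, each centred on the disc it came from.

Things in the scene. Friction and masses are not known exactly. Their poses are not given: they have to be found in the camera images.
- can_mid (a point): green spray can with a black cap, upright cylinder 48 mm across (cap 38 mm across, its top 18 mm), 90 mm tall, about 0.2 kg; this point is its centre, 45 mm above its underside
- jar_mid (a point): grey round jar with an orange lid, 54 mm across (lid 44 mm across, its top 18 mm), 76 mm tall, about 0.2 kg; this point is its centre, 38 mm above its underside
- weight_mid (a point): dark steel bench weight, round, 52 mm across up to a height of 56 mm, with a small brass knob (28 mm across) on top, 80 mm tall in all, about 0.45 kg; this point is its centre, 40 mm above its underside
- mark_yellow: yellow flat painted disc on the bench, 74 mm across, 1 mm thick, origin at its centre; one of the three things (it varies) stands centred on it at the start. One disc lies on each side of the strip's grip, about 64 mm off, and one about 88 mm in front of it, in the way of the strip
- mark_blue: blue flat painted disc on the bench, 74 mm across, 1 mm thick, origin at its centre; one of the three things (it varies) stands centred on it at the start. One disc lies on each side of the strip's grip, about 64 mm off, and one about 88 mm in front of it, in the way of the strip
- mark_white: white flat painted disc on the bench, 74 mm across, 1 mm thick, origin at its centre; one of the three things (it varies) stands centred on it at the start. One disc lies on each side of the strip's grip, about 64 mm off, and one about 88 mm in front of it, in the way of the strip
- strip_grip (a point): centre of the red grip block (40 x 24 mm, top at 52 mm) on the near end of the spacer strip, 29 mm above the strip's underside. The strip is an aluminium bar 170 x 40 x 6 mm flat on the bench. x points from grip to tail: the bar runs from -20 to +150 mm of this point. The last 70 mm lie under the panels: drawing it 90 mm along its -x frees it. 0.11 kg
- panels: stack of four panel samples, 100 (x) x 200 (y) x 36 mm, white on top, loose, 0.5 kg; it rests level on the strip's tail and, near each end, on a black bearer 6 mm high with a stop 20 mm high at its near face; the stops hold it when the strip is drawn out level. Origin at the centre of its underside, x along the strip; its near face is 80 mm from the grip's centre at the start
- side_mat: blue flat mat (the side area), 270 mm along its x, 140 mm along its y, under 2 mm thick, fixed, things stand on it at bench height; origin at its centre. Room for the three things in a row along x, 85 mm apart
- tray: shallow fixed white tray for the strip, outside 215 (x) x 95 (y) x 16 mm high, walls and floor 5 mm thick, inside 205 x 85 mm; origin at the centre of its underside. The strip lies in it lengthwise along x, either way round; centred, its grip centre is 65 mm from the tray's centre along x

How it is judged:
By the outcome, as a careful person would: the job done as asked, in the order asked, and still so for the second after the job is handed in, with the robot touching nothing.
It also fails if it takes over 138 s, if anything falls off the work surface, if the arm or the gripper's body presses on something with over 40 N, if the wrist force passes 120 N, or if a joint passes its speed limit or range.

### The arm

A 6-joint arm with a two-finger parallel gripper is mounted at the origin on the work surface. World frame = base frame: x ahead of the robot, y to its left, z up, the work surface at z = 0. Lengths are in mm, angles in rad, forces in N, time in s.
With the tool pointing down it reaches from about 325 to 900 mm from the base axis. Payload 6.1 kg.
Tool frame: the origin (TCP) lies between the finger pads; the fingertips stand 17 mm ahead of it and the grasp point (between the pads) lies 2 mm behind it (manip.tips_ahead is the distance from the TCP to the fingertips, in mm); z points along the fingers, y is the direction in which the jaws open and shut (so a half turn about z gives the same grasp; the last joint's range is limited). The gripper opens to 85 mm and grips with 20 to 120 N. Pads are 22 mm wide; open, the fingers measure 114 mm over their backs; the gripper's body (76 mm by 85 mm) begins 54 mm behind the grasp point. The pads swing forward as they close: fully open they stand 13 mm farther back than shut.
Start: joints at [-1.313, 0.22, 1.526, -0, 1.395, -0.126], TCP at [234.022, -579.525, 248.3] pointing down, gripper open.
Joint ranges: [-2.98, 2.98], [-0.91, 2.08], [0.09, 2.57], [-1.24, 4.39], [0.2, 2.65], [-2.68, 2.68]. Speed limits (rad/s): [2.57, 2.57, 3.01, 3.14, 3.14, 3.14].

### API

Orientations are given as a rotation vector (axis times angle).
In Python, from rig import manip gives the robot as it stands. The module is installed in compiled form; this text tells all that it offers. Calls block until the motion is done:
- manip.move_to(position, orientation): joint-space move of the TCP to a pose.
- manip.line_to(position, orientation=None, speed=150): straight line of the TCP; orientation=None keeps the orientation; speed is the mean speed in mm/s.
- manip.set_joints(angles): joint-space move.
- manip.grip(opening, strength=None): finger opening in mm; strength is the grip in N (None keeps the last); returns when the fingers have stopped.
- manip.hold(seconds).
- manip.ik(position, orientation): joint angles nearest the present ones, or None.
- manip.get_state(): the state.
- manip.get_image(name): name is "side" or "top"; returns the picture (480x640x3 uint8, blue, green, red); there is no depth.
- manip.camera_params(name): a dict with "camera_matrix" (3x3 intrinsics, pixels), "distortion" ([k1, k2, p1, p2, k3] as OpenCV has them; the pictures are not rectified), "world_to_cam" (4x4, takes a point from world to camera coordinates). Camera axes: x right, y down, z forward; pixel columns grow to the right and rows downward; lengths in mm; the calibration is good to about 2 mm. A picture is of the moment at which its call begins. camera_params takes no time and is no camera call.
A pose or a line that the arm cannot do raises manip.Unreachable and nothing moves.
- manip.hand_in(): hands the job in, once; it reports no verdict.
The state is a dict: "time_s": time; "joint_positions": joint angles; "qvel": joint speeds; "joint_efforts": joint torques, N m; "position": TCP position; "orientation": TCP orientation; "contact_force": force on the tool from outside, world axes, zero at the start; "wrist_torque": the same for the moment, N m; "gripper_width": finger opening in mm.
Only numpy, scipy, OpenCV 4.12 (cv2) and the standard library are available. Lean on these libraries where they do the work, as an engineer would, in place of code of your own. Each camera call takes 0.05 s, during which the arm holds its last target.

## Working session

There is one attempt and no reset: what is moved stays moved. The work goes in short steps, each a Python script; the robot and the scene stay as the last script left them, time stands still between calls to the robot, and variables do not carry over. Pictures are saved under pics/ and viewed, and the job is handed in when it is done.

```bash
mkdir -p pics; python3 - <<'E'
from rig import manip
import cv2,numpy as np
for n in("top","side"):
    im=manip.get_image(n); cv2.imwrite(f"pics/{n}0.png",im)
    p=manip.camera_params(n); print(n,p["camera_matrix"],p["distortion"],np.round(p["world_to_cam"],3))
s=manip.get_state();print(s)
E
```

```text
top [[470.04421746   0.         306.89019864]
 [  0.         470.04421746 242.59099433]
 [  0.           0.           1.        ]] [-0.03352203  0.          0.          0.          0.        ] [[-2.40000e-02 -1.00000e+00  9.00000e-03  2.10360e+01]
 [-9.96000e-01  2.30000e-02 -8.70000e-02  5.75738e+02]
 [ 8.60000e-02 -1.10000e-02 -9.96000e-01  9.09606e+02]
 [ 0.00000e+00  0.00000e+00  0.00000e+00  1.00000e+00]]
side [[451.53303612   0.         315.97815626]
 [  0.         451.53303612 244.31197835]
 [  0.           0.           1.        ]] [0.02665561 0.         0.         0.         0.        ] [[-8.70000e-01 -4.93000e-01  1.40000e-02  4.98815e+02]
 [-2.87000e-01  4.83000e-01 -8.27000e-01  2.31982e+02]
 [ 4.01000e-01 -7.23000e-01 -5.62000e-01  5.92286e+02]
 [ 0.00000e+00  0.00000e+00  0.00000e+00  1.00000e+00]]
{'time_s': 0.1, 'joint_positions': array([-1.31307204e+00,  2.21178648e-01,  1.52751202e+00, -1.34915810e-05,
        1.39471701e+00, -1.26107994e-01]), 'qvel': array([ 0.00057696, -0.00122568, -0.00249341, -0.00117165,  0.00034783,
        0.00057543]), 'joint_efforts': array([ 1.46502200e-03, -4.98244715e+01, -3.90546477e+01, -1.19602105e-04,
        5.66216637e-03, -3.25061706e-06]), 'position': array([ 233.89991753, -579.01214548,  247.2810689 ]), 'orientation': array([-3.08213704e+00, -5.98886411e-01,  2.08182168e-04]), 'contact_force': array([-0.88729507, -0.33892142, -0.00145982]), 'wrist_torque': array([-0.01932017,  0.00361349,  0.02141241]), 'gripper_width': 85.55211427450857}
```

View pics/top0.png

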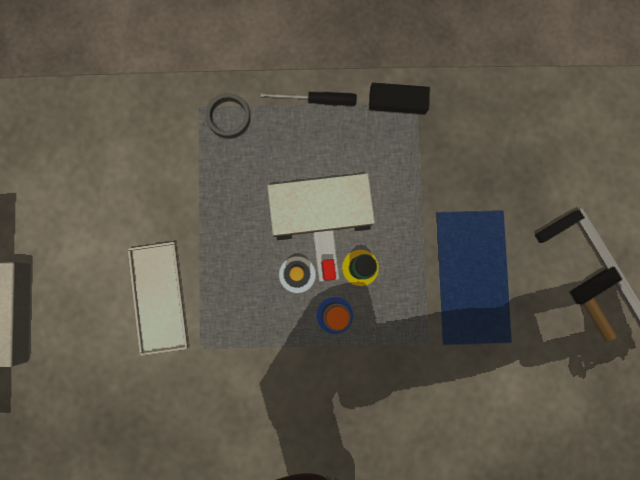

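View pics/side0.png

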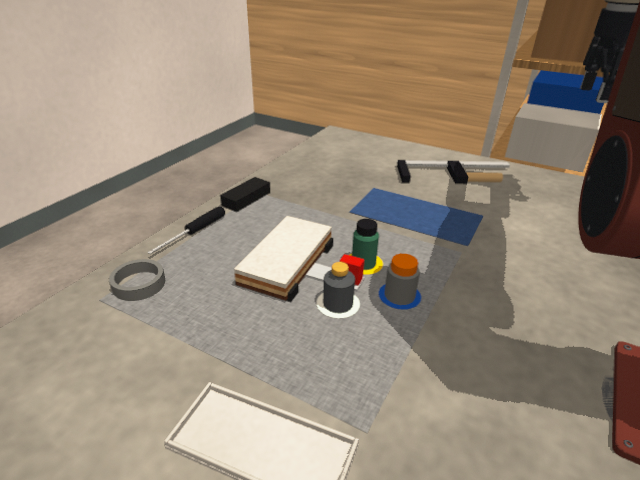

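The top view shows the weight on white (297,273), the can on yellow (362,267) and the jar on blue (336,317). The red grip is at (329,270), the panels at (320,204), the tray at (158,297) and the mat at (474,277). The side view agrees. Next I'll measure.

```bash
cat > h.py <<'E'
import cv2,numpy as np
from rig import manip
def ray(n,uv):
    p=manip.camera_params(n);K=p["camera_matrix"];D=np.array(p["distortion"]);T=np.array(p["world_to_cam"])
    q=cv2.undistortPoints(np.array(uv,float).reshape(-1,1,2),K,D).reshape(-1,2)
    d=np.c_[q,np.ones(len(q))]@T[:3,:3]; o=-T[:3,:3].T@T[:3,3]
    return o,d
def onz(n,uv,z):
    o,d=ray(n,uv); return (o+d*((z-o[2])/d[:,2])[:,None])[:,:2]
def two(a,b):
    (o1,d1),(o2,d2)=ray("top",a),ray("side",b); d1=d1[0];d2=d2[0]
    s=np.linalg.lstsq(np.c_[d1,-d2],o2-o1,rcond=None)[0]
    p,q=o1+s[0]*d1,o2+s[1]*d2; return (p+q)/2,np.linalg.norm(p-q)
def mask(im,lo,hi,roi=None):
    hsv=cv2.cvtColor(im,cv2.COLOR_BGR2HSV)
    lo=list(lo);hi=list(hi)
    if lo[0]>hi[0]: m=cv2.inRange(hsv,np.array(lo),np.array([180]+hi[1:]))|cv2.inRange(hsv,np.array([0]+lo[1:]),np.array(hi))
    else: m=cv2.inRange(hsv,np.array(lo),np.array(hi))
    if roi:
        r=np.zeros_like(m);x0,y0,x1,y1=roi;r[y0:y1,x0:x1]=m[y0:y1,x0:x1];m=r
    return m
def big(m):
    c=cv2.findContours(m,cv2.RETR_EXTERNAL,cv2.CHAIN_APPROX_NONE)[0]
    return max(c,key=cv2.contourArea) if c else None
E
python3 - <<'E'
import cv2
t=cv2.imread("pics/top0.png");s=cv2.imread("pics/side0.png")
cv2.imwrite("pics/topz.png",cv2.resize(t[160:350,240:420],None,fx=4,fy=3.1579*1.0,interpolation=cv2.INTER_NEAREST)[:600])
cv2.imwrite("pics/sidez.png",cv2.resize(s[200:330,230:440],None,fx=3.8,fy=3.8,interpolation=cv2.INTER_NEAREST))
h=cv2.cvtColor(t,cv2.COLOR_BGR2HSV);hs=cv2.cvtColor(s,cv2.COLOR_BGR2HSV)
for n,(u,v) in dict(wht=(284,273),knob=(297,273),cap=(364,266),yel=(346,270),lid=(338,318),blue=(322,310),red=(329,270),bar=(324,245),panel=(320,204),mat=(470,250),mats=(475,320),tray=(158,300),rim=(132,270)).items(): print(n,h[v,u])
E
```

```text
wht [40 11 67]
knob [ 22 196 169]
cap [20 40 38]
yel [ 27 255 169]
lid [ 11 226 124]
blue [112 121  61]
red [  2 218 172]
bar [ 25  17 163]
panel [ 33  36 170]
mat [108 146  77]
mats [109 130  47]
tray [ 32  30 169]
rim [20 48 96]
```

View pics/topz.png

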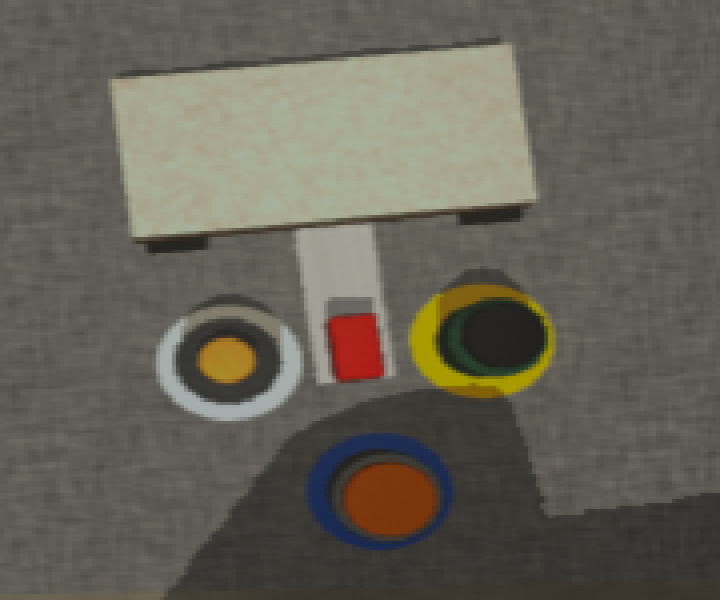

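View pics/sidez.png

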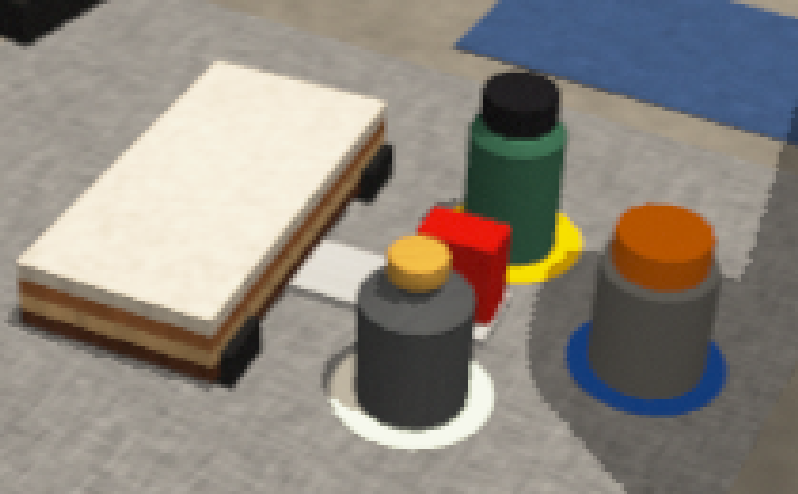

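```bash
cat > meas.py <<'E'
from h import *
t=cv2.imread("pics/top0.png");s=cv2.imread("pics/side0.png")
def ell(n,m,z,name,hull=True):
    c=big(m); c=cv2.convexHull(c) if hull else c
    w=onz(n,c.reshape(-1,2),z).astype(np.float32)
    if len(w)>=5:
        e=cv2.fitEllipse(w.reshape(-1,1,2)); ce,r=cv2.minEnclosingCircle(w.reshape(-1,1,2))
        print(name,n,"ell",np.round(e[0],1),"axes",np.round(e[1],1),"circ",np.round(ce,1),round(2*r,1))
R=(270,240,390,345)
ell("top",mask(t,(20,150,50),(35,255,255),(335,240,390,290)),1,"yellow")
ell("top",mask(t,(100,90,25),(125,255,255),(300,285,380,345)),1,"blue")
ell("top",mask(t,(60,3,105),(120,60,255),(270,240,320,300)),1,"white")
ell("top",mask(t,(5,150,60),(18,255,255),(300,285,380,345)),76,"lid")
ell("top",mask(t,(15,130,100),(30,255,255),(280,255,312,290)),80,"knob")
h=cv2.cvtColor(t,cv2.COLOR_BGR2HSV)
ell("top",mask(t,(0,0,0),(60,100,45),(352,250,382,284)),90,"cap")
ell("side",mask(s,(22,200,50),(32,255,255),(340,240,390,280)),1,"yellow")
ell("side",mask(s,(100,150,25),(125,255,255),(370,270,430,320)),1,"blue")
# red top
c=big(mask(t,(170,150,120),(8,255,255),R)); r=cv2.minAreaRect(onz("top",c.reshape(-1,2),52).astype(np.float32)); print("red",r)
# panels top
c=big(mask(t,(15,20,120),(45,80,255),(255,165,385,245)));r=cv2.minAreaRect(onz("top",c.reshape(-1,2),42).astype(np.float32)); print("panels",r)
c=big(mask(t,(95,80,25),(125,255,255),(425,200,520,350)));r=cv2.minAreaRect(onz("top",c.reshape(-1,2),1.5).astype(np.float32)); print("mat",r,c.reshape(-1,2).min(0),c.reshape(-1,2).max(0))
g=mask(t,(15,10,70),(50,80,255),(120,230,195,362)); c=big(g);r=cv2.minAreaRect(onz("top",c.reshape(-1,2),16).astype(np.float32)); print("tray",r,c.reshape(-1,2).min(0),c.reshape(-1,2).max(0))
# bar edges between grip and panel
p=[]
for v in range(238,255):
    row=t[v,305:345].astype(int).sum(1); a=np.where(row>400)[0]
    if len(a)>10: p.append((305+a[0]-.5,v,305+a[-1]+.5))
p=np.array(p); L=onz("top",p[:,:2],6);Rr=onz("top",p[:,[2,1]],6)
M=((L+Rr)/2).astype(np.float32)
print("bar width",np.linalg.norm(L-Rr,axis=1).mean(),"L,R fits",np.polyfit(L[:,0],L[:,1],1),np.polyfit(Rr[:,0],Rr[:,1],1),"mid",cv2.fitLine(M,cv2.DIST_L2,0,.01,.01).ravel())
E
python3 meas.py
```

```text
yellow top ell [525.3 -99.5] axes [73.3 73.7] circ [525.2 -99.4] 73.9
blue top ell [430.6 -44.8] axes [73.1 73.5] circ [430.5 -44.7] 73.7
white top ell [514.1  29.3] axes [73.  73.5] circ [514.1  29.1] 74.0
lid top ell [430.9 -44.4] axes [42.9 43.8] circ [431.  -44.4] 44.1
knob top ell [514.   29.3] axes [25.7 27.3] circ [514.   29.5] 27.3
cap top ell [525.9 -97.8] axes [37.8 39.2] circ [526.3 -97.8] 39.4
yellow side ell [505.4 -96.7] axes [34.3 61.2] circ [509.8 -96.3] 62.8
blue side ell [428.7 -41.1] axes [71.4 72.4] circ [428.9 -40.8] 72.5
red ((521.1622314453125, -32.35629653930664), (38.395809173583984, 22.127605438232422), 6.099668502807617)
panels ((650.7425537109375, -20.481544494628906), (100.6273422241211, 202.14114379882812), 5.599873065948486)
mat ((501.1104736328125, -330.60125732421875), (268.54412841796875, 139.0705108642578), 0.11688938736915588) [437 211] [510 343]
tray ((479.4796142578125, 309.2978820800781), (149.6726837158203, 262.2891845703125), 89.78875732421875) [120 230] [194 361]
bar width 39.56859193734726 L,R fits [  0.11259945 -72.3911053 ] [ 5.94779934e-02 -8.15396586e+01] mid [ 9.9631447e-01  8.5776001e-02  5.7099133e+02 -2.7826006e+01]
```

```bash
cat >> h.py <<'E'
from scipy.spatial.transform import Rotation as Ro
def down(deg):
    a=np.radians(deg);c,s=np.cos(a),np.sin(a)
    return Ro.from_matrix(np.array([[-s,c,0],[c,s,0],[0,0,-1.]]).T).as_rotvec()
E
python3 - <<'E'
from h import *
t=cv2.imread("pics/top0.png");s=cv2.imread("pics/side0.png")
cv2.imwrite("pics/tray.png",cv2.resize(t[230:365,110:210],None,fx=4.4,fy=4.4,interpolation=cv2.INTER_NEAREST))
# two-view lid tops
def cen(im,*a): return cv2.fitEllipse(cv2.convexHull(big(mask(im,*a))))[0]
# side bodies: whole orange lid => use disc blue in side, hull
print("start jaw y dir", Ro.from_rotvec(manip.get_state()["orientation"]).as_matrix()[:,1])
for n,(x,y) in dict(can=(525,-98),jar=(430,-44),wt=(514,30),m1=(416,-330),m2=(586,-330),grip=(521,-32),draw=(415,-42),tray=(415,310),tray2=(545,310)).items():
    for d in (5.5,185.5,95.5,-84.5):
        q=manip.ik([x,y,40],down(d)); q2=manip.ik([x,y,190],down(d)); print(n,d,None if q is None else np.round(q,2), q2 is not None)
E
```

```text
start jaw y dir [ 0.37447842 -0.92723388 -0.00180228]
can 5.5 [-0.33  0.26  1.91 -0.    0.97 -0.43] True
can 185.5 None False
can 95.5 [-0.33  0.26  1.91  0.    0.97 -2.  ] True
can -84.5 [-0.33  0.26  1.91  0.    0.97  1.14] True
jar 5.5 [-0.28  0.03  2.17 -0.    0.94 -0.38] True
jar 185.5 None False
jar 95.5 [-0.28  0.03  2.17  0.    0.94 -1.95] True
jar -84.5 [-0.28  0.03  2.17  0.    0.94  1.19] True
wt 5.5 [-0.09  0.22  1.96 -0.    0.96 -0.19] True
wt 185.5 None False
wt 95.5 [-0.09  0.22  1.96  0.    0.96 -1.76] True
wt -84.5 [-0.09  0.22  1.96  0.    0.96  1.38] True
m1 5.5 [-0.82  0.25  1.92 -0.    0.97 -0.92] True
m1 185.5 [-0.82  0.25  1.92 -0.    0.97  2.23] True
m1 95.5 [-0.82  0.25  1.92  0.    0.97 -2.49] True
m1 -84.5 [-0.82  0.25  1.92  0.    0.97  0.66] True
m2 5.5 [-0.63  0.54  1.53 -0.    1.07 -0.73] True
m2 185.5 [-0.63  0.54  1.53 -0.    1.07  2.42] True
m2 95.5 [-0.63  0.54  1.53  0.    1.07 -2.3 ] True
m2 -84.5 [-0.63  0.54  1.53  0.    1.07  0.84] True
grip 5.5 [-0.21  0.23  1.94 -0.    0.97 -0.31] True
grip 185.5 None False
grip 95.5 [-0.21  0.23  1.94  0.    0.97 -1.88] True
grip -84.5 [-0.21  0.23  1.94  0.    0.97  1.26] True
draw 5.5 [-0.29 -0.    2.21 -0.    0.94 -0.39] True
draw 185.5 None False
draw 95.5 [-0.29 -0.    2.21  0.    0.94 -1.96] True
draw -84.5 [-0.29 -0.    2.21  0.    0.94  1.18] True
tray 5.5 [ 0.49  0.23  1.95 -0.    0.96  0.39] True
tray 185.5 None False
tray 95.5 [ 0.49  0.23  1.95 -0.    0.96 -1.18] True
tray -84.5 [0.49 0.23 1.95 0.   0.96 1.96] True
tray2 5.5 [ 0.39  0.45  1.66 -0.    1.03  0.3 ] True
tray2 185.5 None False
tray2 95.5 [ 0.39  0.45  1.66 -0.    1.03 -1.28] True
tray2 -84.5 [0.39 0.45 1.66 0.   1.03 1.87] True
```

View pics/tray.png

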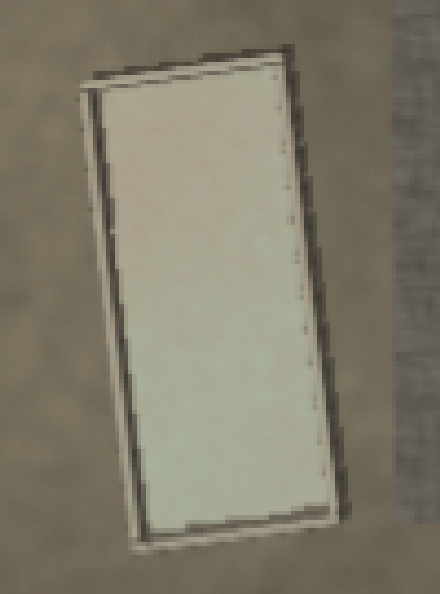

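```bash
python3 - <<'E'
from h import *
t=cv2.imread("pics/top0.png")
c=np.array([(80,82),(285,50),(340,522),(135,549)])/4.4+[110-.5,230-.5]
w=onz("top",c,16); print(np.round(w,1),w.mean(0)); print(cv2.minAreaRect(w.astype(np.float32)))
m=mask(t,(10,5,135),(60,90,255),(115,235,195,360)); m=cv2.morphologyEx(m,cv2.MORPH_OPEN,np.ones((7,7),np.uint8)); k=big(m)
print("floor",cv2.minAreaRect(onz("top",k.reshape(-1,2),5).astype(np.float32)))
E
```

```text
[[573.9 367.7]
 [586.4 273.8]
 [373.4 249.3]
 [363.3 341.6]] [474.22787506 308.10253716]
((474.48358154296875, 308.6192321777344), (214.41693115234375, 94.7237548828125), 6.5503363609313965)
floor ((474.4292907714844, 308.6723327636719), (203.19021606445312, 86.81031799316406), 6.886901378631592)
```

```bash
cat >> h.py <<'E'
ZS=165
def st(tag=""):
    s=manip.get_state(); print(tag,"t",round(s["time_s"],2),"p",np.round(s["position"],1),"w",round(s["gripper_width"],1),"F",np.round(s["contact_force"],1)); return s
def pick(x,y,z,deg,opening=75,strength=45):
    o=down(deg); manip.grip(opening,strength)
    manip.move_to([x,y,ZS],o); manip.line_to([x,y,z],o,speed=150); st("at")
    manip.grip(0 if opening>60 else 10,strength); st("gripped")
    manip.line_to([x,y,ZS],o,speed=180); st("up")
def place(x,y,z,deg,opening=72,up=True):
    o=down(deg); manip.move_to([x,y,ZS],o); manip.line_to([x,y,z+20],o,speed=180); manip.line_to([x,y,z],o,speed=60); st("down")
    manip.grip(opening); 
    if up: manip.line_to([x,y,ZS],o,speed=250)
    st("released")
def snap(n,name):
    im=manip.get_image(n); cv2.imwrite(f"pics/{name}.png",im); return im
E
python3 - <<'E'
from h import *
pick(524.9,-98.5,48,5.5)
t=snap("top","t1");s=snap("side","s1");cv2.imwrite("pics/ts1.png",cv2.resize(np.hstack([t,s]),(800,300)))
E
```

```text
at t 3.34 p [525.7 -98.9  48.9] w 74.7 F [0.4 0.7 0.6]
gripped t 3.71 p [526.  -98.9  49.5] w 46.8 F [-0.7 -0.1  6.5]
up t 4.51 p [523.9 -98.1 163.6] w 46.6 F [ 0.1  0.1 -3.1]
```

View pics/ts1.png

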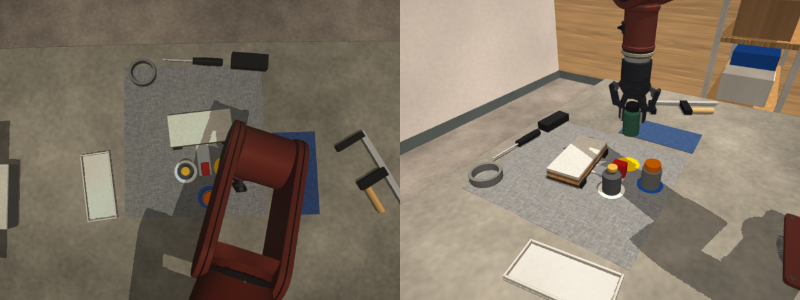

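The can is held in the gripper, at about (632,120) in the side half of the picture, and the yellow disc is empty. The other things haven't moved.

```bash
sed -i 's/st("at")/manip.hold(.25);st("at")/; s/st("down")/manip.hold(.25);st("down")/' h.py; python3 - <<'E'
from h import *
place(586,-330,48.5,5.5)
pick(429.9,-43.5,36,-84.5)
place(416,-330,36.5,-84.5)
E
```

```text
down t 6.97 p [ 586.6 -330.5   49.2] w 46.9 F [ 0.4 -0.7  4.2]
released t 7.96 p [ 585.9 -329.9  165.2] w 72.2 F [ 0.7 -0.3  0.1]
at t 11.11 p [430.6 -43.7  36.8] w 75.0 F [ 0.7  0.2 -0.2]
gripped t 11.43 p [430.3 -43.6  36.6] w 53.2 F [-1.7 -0.4  5.5]
up t 12.3 p [428.9 -43.2 163.6] w 53.0 F [-0.7 -0.6 -1.3]
down t 14.89 p [ 416.  -330.1   36.5] w 52.9 F [ 0.4 -0.6  0. ]
released t 15.88 p [ 415.5 -329.5  163.9] w 71.7 F [ 0.4 -0.4 -0.7]
```

```bash
python3 - <<'E'
from h import *
pick(513.5,30,36,5.5,strength=60)
place(501,-330,36.5,5.5,opening=68)
manip.grip(60)
manip.move_to([421,60,280],down(-84.5))
t=snap("top","t2");s=snap("side","s2");cv2.imwrite("pics/ts2.png",cv2.resize(np.hstack([t,s]),(800,300)));st()
E
```

```text
at t 18.75 p [514.2  30.   36.9] w 74.9 F [-0.  -0.3 -0.8]
gripped t 19.09 p [514.2  30.   36.7] w 50.3 F [0.6 0.5 4.9]
up t 19.96 p [512.1  30.1 163.1] w 50.5 F [ 0.1  0.4 -5.3]
down t 22.79 p [ 501.2 -330.3   36.7] w 50.2 F [ 0.5 -0.9 -2.5]
released t 23.77 p [ 500.5 -329.5  164. ] w 67.9 F [-0.4  0.3 -0.4]
 t 26.06 p [421.1  59.6 279.8] w 60.0 F [ 0.5 -0.6  0.3]
```

View pics/t2.png

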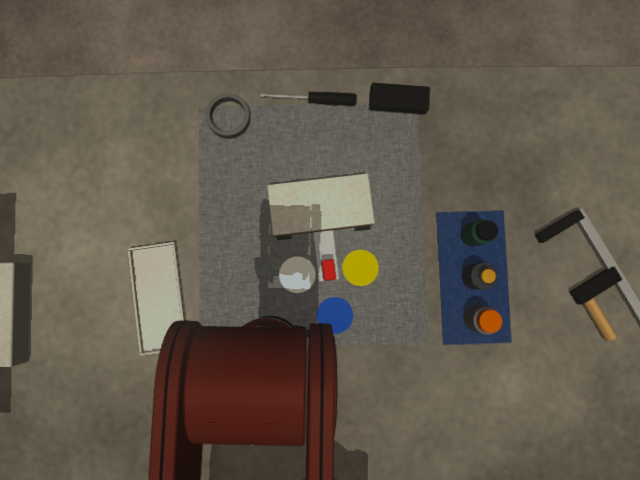

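View pics/s2.png

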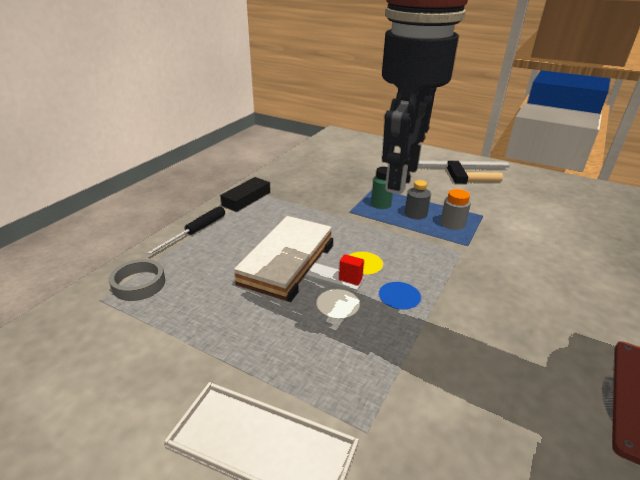

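All three stand upright on the mat, with the can at (485,231), the weight at (488,275) and the jar at (489,320) in the top view. The discs are bare and the strip and stack are unmoved. The known jaw positions let me check the top camera's bias, and I'll re-measure the grip and discs in both views.

```bash
python3 - <<'E'
from h import *
t=cv2.imread("pics/t2.png");s=cv2.imread("pics/s2.png")
def ell(n,im,z,name,*a):
    c=cv2.convexHull(big(mask(im,*a))); w=onz(n,c.reshape(-1,2),z).astype(np.float32)
    e=cv2.fitEllipse(w.reshape(-1,1,2));print(name,n,np.round(e[0],1),np.round(e[1],1))
ell("top",t,76,"lid(y=-330)",(5,150,60),(18,255,255),(430,300,512,345))
ell("top",t,80,"knob(x=501)",(15,130,90),(30,255,255),(470,260,500,290))
ell("top",t,90,"cap(x=586)",(0,0,0),(60,120,45),(474,217,500,245))
ell("top",t,1,"yellow",(20,150,50),(35,255,255),(335,240,390,290))
ell("side",s,1,"yellow",(20,150,50),(32,255,255),(340,240,390,280))
ell("top",t,1,"blue",(100,90,25),(125,255,255),(300,285,380,345))
ell("side",s,1,"blue",(100,150,25),(125,255,255),(370,270,430,320))
for n,im,roi in(("top",t,(310,250,345,290)),("side",s,(330,250,370,290))):
    c=big(mask(im,(170,150,60),(8,255,255),roi)); print(n,cv2.minAreaRect(onz(n,c.reshape(-1,2),52).astype(np.float32)))
# side: top face of the grip (brighter)
x=cv2.resize(s[245:295,300:375],None,fx=8,fy=8,interpolation=cv2.INTER_NEAREST);cv2.imwrite("pics/grip.png",x)
x=cv2.resize(t[225:290,300:360],None,fx=8,fy=8,interpolation=cv2.INTER_NEAREST);cv2.imwrite("pics/gript.png",x)
E
```

```text
lid(y=-330) top [ 417.5 -329.1] [43.6 47.6]
knob(x=501) top [ 501.4 -330. ] [26.2 27.7]
cap(x=586) top [ 586.3 -326.9] [35.6 39.5]
yellow top [525.3 -99.5] [73.3 73.7]
yellow side [521.7 -97.5] [67.9 73.9]
blue top [430.9 -44.8] [72.7 73.8]
blue side [428.8 -41.1] [71.7 72.2]
top ((521.1397094726562, -31.943981170654297), (38.80333709716797, 22.888269424438477), 5.516377925872803)
side ((508.7674255371094, -3.6588172912597656), (40.39658737182617, 81.41445922851562), 21.83308982849121)
```

View pics/grip.png

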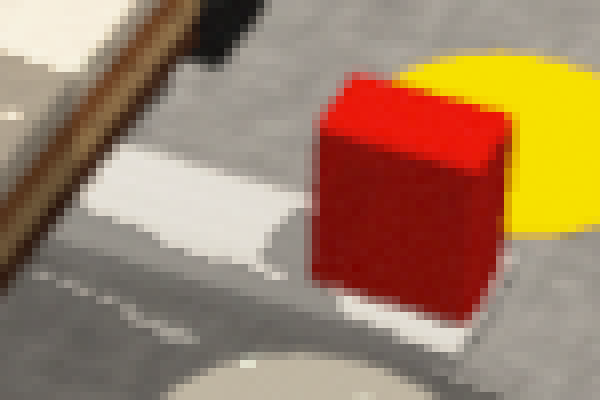

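View pics/gript.png

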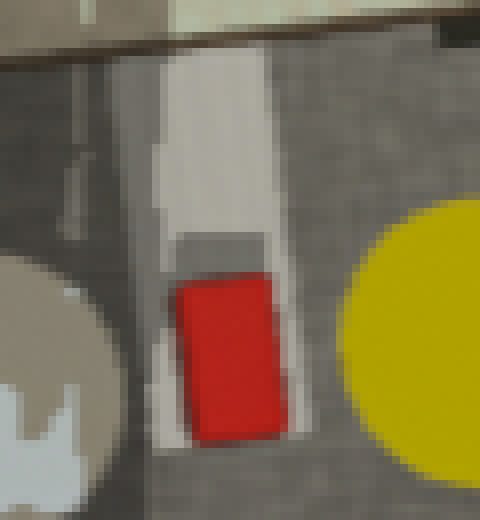

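The top camera agrees with the known jaw positions to about 1 mm. The grip is at about (521.2,-32.4) with its axis at 5.5°, so I'll grasp it gently now.

```bash
python3 - <<'E'
from h import *
o=down(-84.5)
manip.grip(50,30)
manip.move_to([521.2,-32.5,140],o); manip.line_to([521.2,-32.5,31],o,speed=120); manip.hold(.3); st("at")
for w in (29,26.5): manip.grip(w,25); manip.hold(.1); st(w)
manip.grip(0,35); manip.hold(.4); s=st("grip"); print(s["wrist_torque"])
t=snap("top","t3");s=snap("side","s3")
E
```

```text
at t 28.48 p [521.6 -32.6  31.5] w 50.3 F [-0.4 -0.2 -0.3]
29 t 28.92 p [521.1 -32.5  31. ] w 29.2 F [-0.3 -0.1 -0.2]
26.5 t 29.23 p [521.2 -32.5  31. ] w 26.2 F [-0.1  0.1 -0.6]
grip t 29.85 p [521.2 -32.4  31.1] w 23.6 F [0.  1.6 2.2]
[0.34208253 0.12947218 0.22049923]
```

View pics/s3.png

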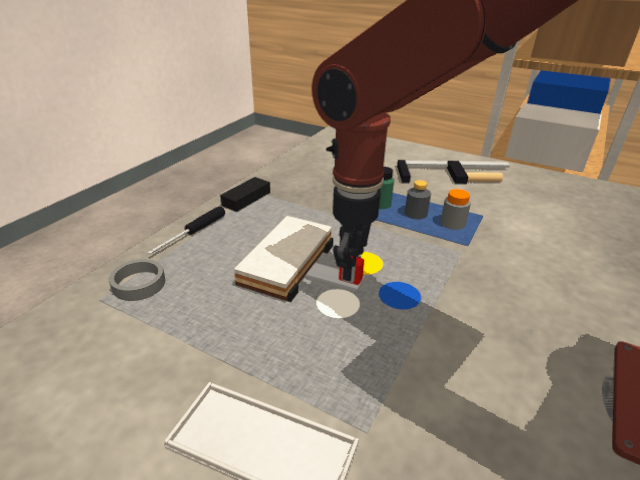

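The fingers are closed on the red grip (350,270) at 23.6 mm, with only small forces, and the stack is unmoved. Drawing the strip out level.

```bash
python3 - <<'E'
from h import *
o=down(-84.5); a=np.radians(5.5); d=np.array([-np.cos(a),-np.sin(a),0]); p0=np.array([521.2,-32.5,31])
for k in (15,60,108):
    manip.line_to(p0+k*d,o,speed=50); st(k)
manip.hold(.2)
s=snap("side","s4");st()
E
```

```text
15 t 30.4 p [505.4 -34.3  31.1] w 23.4 F [-2.9 -1.4  4.5]
60 t 31.45 p [460.8 -38.3  31. ] w 23.8 F [-4.6  0.5  6.4]
108 t 32.56 p [413.2 -42.9  31. ] w 23.7 F [-4.3 -0.7  6.8]
 t 32.81 p [413.2 -42.9  31. ] w 23.8 F [-4.3 -1.3  7.9]
```

View pics/s4.png

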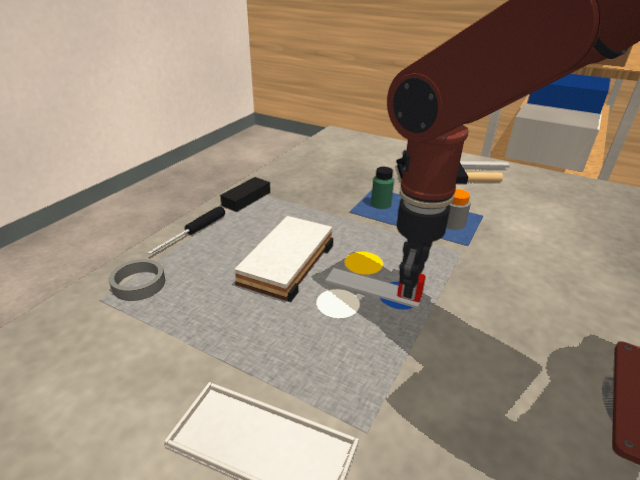

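The strip is clear of the stack, with its tail at (330,280) and the panels still at (285,255). Lifting it over to the tray.

```bash
python3 - <<'E'
from h import *
o=down(-84.5); o2=down(-83.3)
p=manip.get_state()["position"]
manip.grip(0,50)
manip.line_to([p[0],p[1],130],o,speed=120); st()
manip.move_to([409.8,301.0,130],o2); manip.line_to([409.8,301.0,60],o2,speed=120); manip.hold(.2); st()
s=snap("side","s5");t=snap("top","t5")
E
```

```text
t 34.0 p [412.5 -42.7 129.1] w 23.8 F [-0.   0.3 -1.1]
 t 36.23 p [410.6 301.4  61. ] w 23.4 F [-0.   0.9 -0.8]
```

View pics/s5.png

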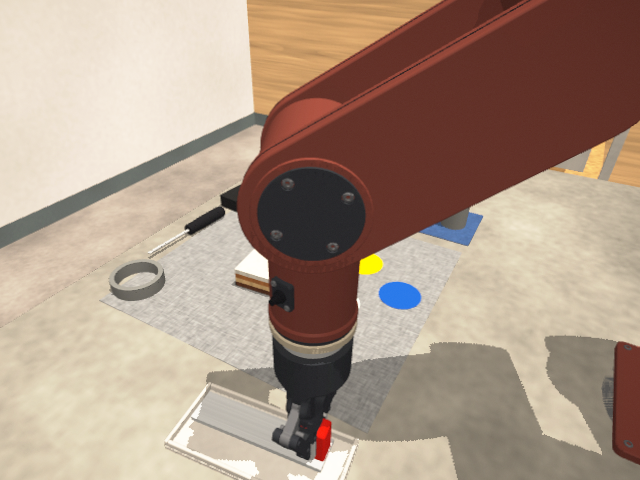

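View pics/t5.png

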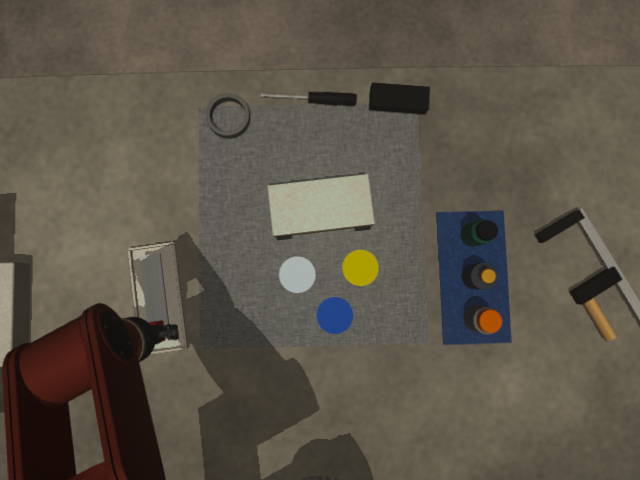

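The strip is level and lined up above the tray, with its bar at about (152,285) in the top view. The stack is unmoved. Lowering it.

```bash
python3 - <<'E'
from h import *
o2=down(-83.3)
manip.line_to([409.8,301.0,40],o2,speed=80);st()
manip.line_to([409.8,301.0,36.3],o2,speed=20);manip.hold(.3);st()
manip.grip(38); manip.hold(.1)
manip.line_to([409.8,301.0,165],o2,speed=180);st()
# straight on to the weight on the mat
manip.grip(72,60)
manip.move_to([501,-330,ZS],down(5.5))
t=snap("top","t6");s=snap("side","s6")
cv2.imwrite("pics/tray6.png",cv2.resize(t[230:365,110:210],None,fx=4,fy=4))
def ell(n,im,z,name,*a):
    c=cv2.convexHull(big(mask(im,*a))); w=onz(n,c.reshape(-1,2),z).astype(np.float32)
    e=cv2.fitEllipse(w.reshape(-1,1,2));print(name,n,np.round(e[0],1),np.round(e[1],1))
t5=cv2.imread("pics/t5.png")
ell("top",t5,1,"yellow",(20,150,50),(35,255,255),(335,240,390,290))
ell("top",t5,1,"blue",(100,90,25),(125,255,255),(312,285,360,345))
ell("top",t5,1,"white",(0,0,110),(180,60,255),(270,250,320,300))
c=big(mask(t5,(15,20,110),(45,80,255),(255,165,385,245)));print("panels",cv2.minAreaRect(onz("top",c.reshape(-1,2),42).astype(np.float32)))
E
```

```text
t 36.73 p [409.  300.6  39. ] w 23.5 F [-0.2  0.6 -0.8]
 t 37.37 p [409.8 301.   36.4] w 23.5 F [-0.1 -0.2 -1. ]
 t 38.62 p [409.1 300.6 163.9] w 37.7 F [-0.9  0.4  0.3]
yellow top [525.3 -99.5] [73.4 73.6]
blue top [430.7 -44.6] [73.3 73.8]
white top [514.4  29.2] [75.4 76.6]
panels ((650.2214965820312, -20.68500518798828), (101.99127960205078, 203.1976776123047), 5.515254020690918)
```

View pics/tray6.png

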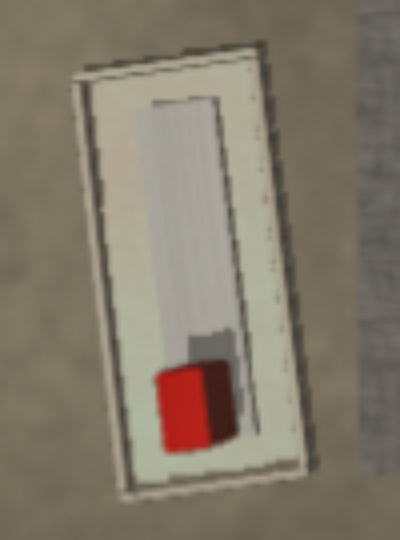

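View pics/s6.png

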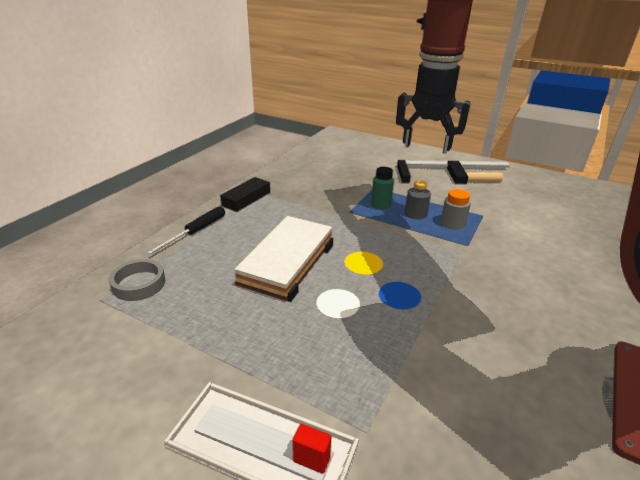

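The strip lies flat in the tray with its grip at about (154,331) in the top view. The stack has moved by less than about 0.5 mm. Now the things go back: weight to white, can to yellow, jar to blue.

```bash
python3 - <<'E'
from h import *
pick(501,-330,36.5,5.5,opening=72,strength=60)
place(514.1,30,36.5,5.5)
pick(586,-330,48.5,5.5,opening=72)
place(525.3,-98.8,48.5,5.5)
pick(416,-330,36.5,-84.5,opening=72)
place(429.9,-45,36.5,-84.5)
manip.move_to([300,-450,200],down(-84.5))
t=snap("top","t7");s=snap("side","s7")
def ell(n,im,z,name,*a):
    c=cv2.convexHull(big(mask(im,*a))); w=onz(n,c.reshape(-1,2),z).astype(np.float32)
    e=cv2.fitEllipse(w.reshape(-1,1,2));print(name,n,np.round(e[0],1),np.round(e[1],1))
ell("top",t,76,"lid",(5,150,60),(18,255,255),(300,285,380,345))
ell("top",t,80,"knob",(15,130,90),(30,255,255),(280,255,312,290))
ell("top",t,90,"cap",(0,0,0),(60,100,45),(352,250,382,284))
ell("top",t,1,"yellow",(20,150,50),(35,255,255),(335,240,390,290))
ell("top",t,1,"blue",(100,90,25),(125,255,255),(312,285,360,345))
cv2.imwrite("pics/tz7.png",cv2.resize(t[160:350,240:420],None,fx=3.1,fy=3.1))
E
```

```text
at t 43.21 p [ 503.3 -331.6   40. ] w 71.9 F [ 0.7  3.1 18.1]
gripped t 43.52 p [ 505.8 -334.1   44.2] w 50.3 F [-1.3  2.1 34.9]
up t 44.39 p [ 499.9 -329.   162.6] w 49.7 F [-0.1  0.5 -5.6]
down t 47.23 p [516.7  29.7  42.6] w 50.0 F [-18.1  -1.1  43.5]
released t 48.24 p [513.4  30.  163.7] w 71.9 F [-0.5  0.1  0.2]
at t 51.01 p [ 586.6 -330.5   49.7] w 72.3 F [-0.1 -0.2 -1.1]
gripped t 51.35 p [ 586.4 -330.3   49.2] w 47.0 F [0.4 0.9 2.7]
up t 52.15 p [ 585.1 -329.4  163.3] w 47.2 F [-0.5  0.4 -2.6]
down t 54.52 p [526.2 -99.   49. ] w 46.8 F [1.7 0.2 2.5]
released t 55.5 p [525.2 -98.8 165. ] w 72.0 F [ 0.7 -0.8 -1.3]
at t 57.99 p [ 416.5 -330.5   37.4] w 72.4 F [0.6 0.6 0.9]
gripped t 58.29 p [ 416.4 -330.5   37.2] w 52.7 F [-2.2  0.7  5.3]
up t 59.16 p [ 415.3 -329.2  163.5] w 52.9 F [-0.3 -0.1 -2.1]
down t 61.74 p [430.5 -45.2  36.8] w 53.5 F [ 1.  -1.5  3.5]
released t 62.73 p [429.3 -44.8 164. ] w 71.8 F [-0.1  0.  -0.8]
lid top [430.8 -46.5] [43.1 43.7]
knob top [516.3  33.3] [27.  27.4]
cap top [526.5 -98.5] [37.6 38.8]
yellow top [525.3 -99.5] [73.3 73.7]
blue top [430.6 -44.7] [73.  73.4]
```

View pics/tz7.png

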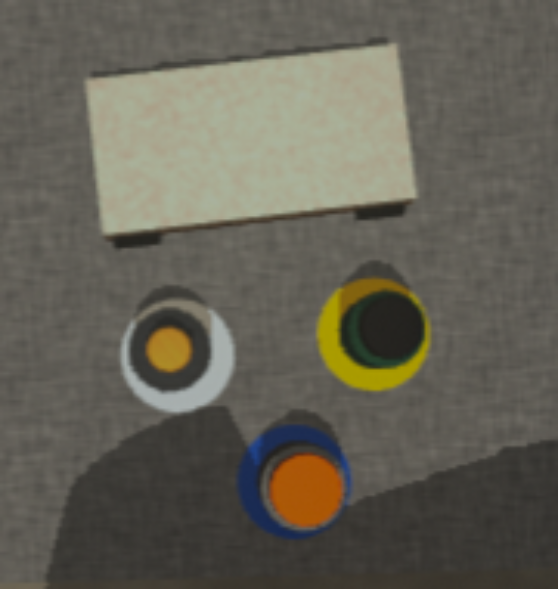

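View pics/s7.png

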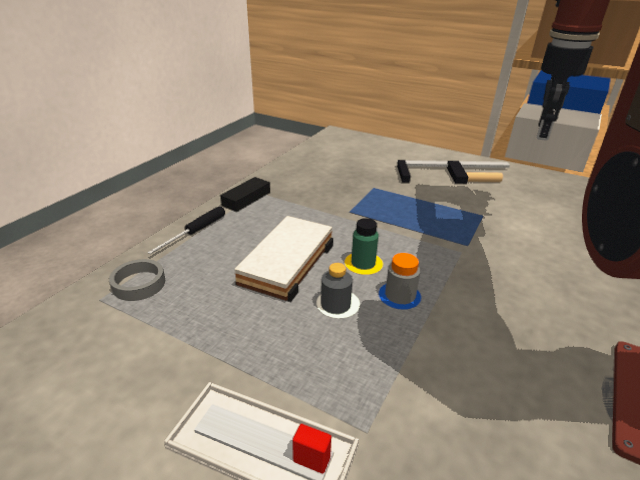

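All three are back upright and the can is centred to within 1 mm. The weight is about 4.6 mm off, with its knob at (516.3,33.3) against the disc at (514.2,29.2). The jar is about 2 mm off in y. During the mat pick-up of the weight the gripper met about 18–35 N upward, probably a finger linkage on a neighbouring thing. I'll fix both positions, checking force as I go.

```bash
cat > fix.py <<'E'
from h import *
def fix(g,p,z,deg,strength):
    o=down(deg); manip.grip(75,strength)
    manip.move_to([*g,ZS],o); manip.line_to([*g,z+15],o,speed=150); manip.hold(.2); s=st("near")
    manip.line_to([*g,z],o,speed=60); manip.hold(.3); s=st("at")
    if abs(s["contact_force"][2])>6: print("CONTACT"); return
    manip.grip(0,strength); manip.hold(.3); st("grip")
    manip.line_to([*g,z+12],o,speed=60); manip.line_to([*p,z+12],o,speed=30); manip.hold(.3)
    manip.line_to([*p,z+.4],o,speed=30); manip.hold(.4); st("down")
    manip.grip(72); manip.hold(.2); manip.line_to([*p,ZS],o,speed=150); st("up")
E
python3 - <<'E'
from fix import *
fix((516.3,33.5),(514.1,29.5),38,5.5,50)
fix((429.9,-45),(429.7,-43.0),36,-84.5,45)
manip.move_to([300,-450,200],down(-84.5))
t=snap("top","t8");s=snap("side","s8")
def ell(n,im,z,name,*a):
    c=cv2.convexHull(big(mask(im,*a))); w=onz(n,c.reshape(-1,2),z).astype(np.float32)
    e=cv2.fitEllipse(w.reshape(-1,1,2));print(name,n,np.round(e[0],1),np.round(e[1],1))
ell("top",t,76,"lid",(5,150,60),(18,255,255),(300,285,380,345))
ell("top",t,80,"knob",(15,130,90),(30,255,255),(280,255,312,290))
ell("top",t,90,"cap",(0,0,0),(60,100,45),(352,250,382,284))
cv2.imwrite("pics/tz8.png",cv2.resize(t[160:350,240:420],None,fx=3.1,fy=3.1)); st()
c=big(mask(t,(15,20,120),(45,80,255),(255,165,385,245)));print("panels",cv2.minAreaRect(onz("top",c.reshape(-1,2),42).astype(np.float32)))
E
```

```text
near t 67.64 p [517.2  33.4  54.2] w 75.1 F [ 0.8  0.2 -0.4]
at t 68.34 p [516.5  33.5  38.2] w 75.4 F [ 0.4  0.2 -0.1]
grip t 68.98 p [516.7  33.5  38.4] w 50.7 F [-0.2  0.5  4. ]
down t 70.87 p [514.   29.5  38.4] w 50.7 F [-3.   0.6  0.4]
up t 72.4 p [513.3  29.6 163.9] w 71.6 F [-0.2 -0.2  0.2]
near t 74.97 p [430.8 -45.2  52. ] w 75.0 F [-0.4 -0.5 -0.2]
at t 75.67 p [430.1 -45.   36.2] w 74.9 F [ 0.9  1.2 -0.7]
grip t 76.3 p [430.3 -45.1  36.3] w 53.1 F [-1.6 -0.8  5.6]
down t 78.13 p [429.5 -43.   36.4] w 53.0 F [-3.6  0.3  4.9]
up t 79.67 p [429.  -42.8 164. ] w 72.0 F [-0.3 -0.3  0.2]
lid top [430.4 -44.4] [42.6 43.9]
knob top [514.   29.4] [26.4 27.5]
cap top [526.4 -98.4] [37.7 38.2]
 t 81.34 p [ 300.9 -449.   199.9] w 71.9 F [-0.5  1.   0.6]
panels ((649.5529174804688, -20.49176025390625), (100.37665557861328, 201.9512176513672), 5.366111755371094)
```

View pics/tz8.png

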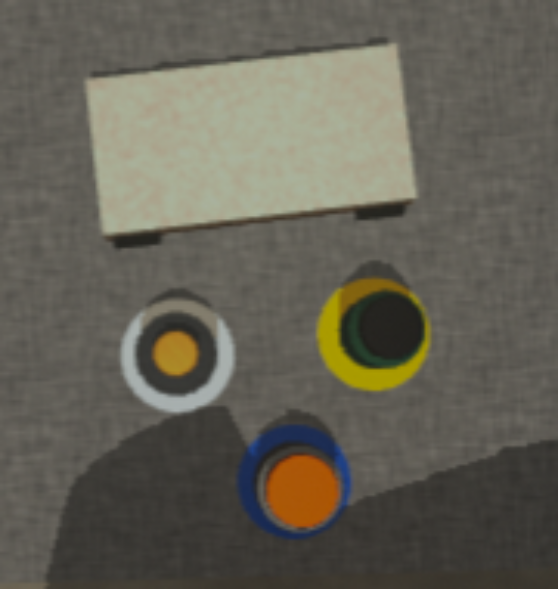

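View pics/s8.png

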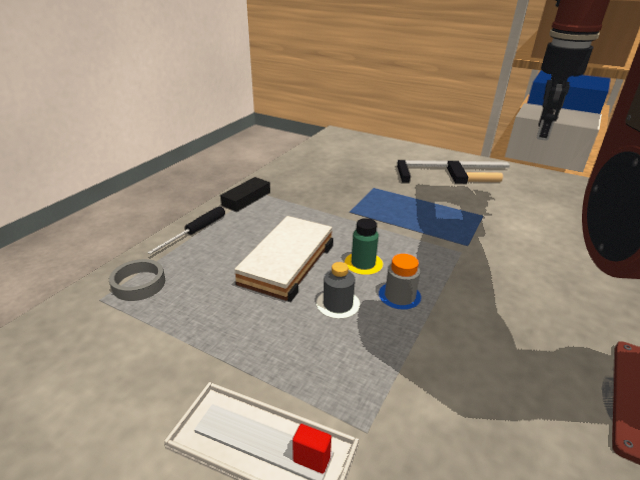

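All three now match their original readings to within about 1 mm: lid (430.4,-44.4), knob (514.0,29.4), cap (526.4,-98.4). They stand upright, the strip is flat in the tray, and the stack is about 1 mm from where it started. Handing in.

```bash
python3 - <<'E'
from rig import manip
print(manip.hand_in())
E
```

```text
the job is handed in; nothing more can be done
None
```

I handed the job in at about 81 s of the 138 s allowed. The can, jar and weight went onto the blue mat, and I drew the strip out level with about 5 N of pull. I laid the strip in the tray, then put the can back on yellow, the jar on blue and the weight on white.

**Last checks (top and side views):**
- **Can, jar and weight:** all three stand upright. In the top view each is within about 1 mm of where it stood on its disc at the start.
- **Strip:** it lies flat inside the tray with its grip end towards the robot.
- **Stack:** it read about 1.2 mm closer to the robot than at the start, with under 0.3° of turn. That is about the limit of what I can measure from the pictures.

**What went wrong:**
- **Contact on the mat:** when I picked the weight back up, the gripper met an upward push of 18 to 35 N, probably a finger linkage touching one of its neighbours. These are single readings, so a brief peak above the 40 N limit cannot be ruled out.
- **Weight pressed down:** that grasp ended up about 7 mm too high, so the held weight pressed on the bench with about 44 N vertically (47 N in all) when I set it down. It also landed 4.6 mm off centre.
- **Correction:** I re-gripped the weight, and the jar, which was 2 mm off, and centred both with no further contact.
- **Cameras:** the two views disagreed by about 4 mm on the disc positions. I trusted the top view because it matched the gripper's own position to about 1 mm.

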